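# Find the rattling case and hold it out

## Robot

A 6-joint arm with a two-finger parallel gripper is mounted at the origin on a cart in front of the work surface, level with it; the furniture and walls round the work are solid. World frame = base frame: x ahead of the robot, y to its left, z up, the work surface at z = 0. Lengths are in m, angles in rad, forces in N, time in s.
With the tool pointing down it reaches from about 0.4 to 0.925 m from the base axis. Payload 12.5 kg.
Tool frame: the origin (TCP) lies at the very end of the fingers, on their centre line; the grasp point (between the pads) lies 19 mm behind it (robot.tcp_to_grasp is the distance from the TCP to the grasp point, in m); z points along the fingers, y is the line along which they close (so a half turn about z gives the same grasp; the last joint's range is limited). The gripper opens to 95 mm and grips with 3 to 60 N. Pads are 20 mm wide; open, the fingers measure 119 mm over their backs; the gripper's body (75 mm by 180 mm) begins 59 mm behind the grasp point.
Start: joints at [-1.26, 0.491, 1.559, -0, 1.092, -0.106], TCP at [0.253, -0.572, 0.215] pointing down, gripper open.
Joint ranges: [-3.1, 3.1], [-0.84, 2.19], [0.05, 2.79], [-1.13, 4.28], [0.06, 2.93], [-2.69, 2.69]. Speed limits (rad/s): [2.22, 2.22, 2.79, 3.14, 3.14, 3.14].

## Interface

Orientations are given as a unit quaternion [w, x, y, z].
In Python, from rig import robot, viewer, status, job gives the robot as it stands (robot), with the cameras (viewer), the readings (status) and the job (job).
- The arm moves only by the shell command python3 shift.py 'ROWS' [OPENING] [FORCE]. ROWS is a JSON list that holds a single list of rows (three levels of brackets), with 1 to 12 rows, each of 6 numbers: dx, dy, dz in m, then a rotation vector rx, ry, rz in rad; each row shifts and turns the commanded pose from where the row before left it, along the tool's axes as they then stand; what a row does not reach is not made up. A row lasts 1/12 s, in which the tool goes at most 0.0417 m and 0.125 rad, less where a joint would pass 70% of its speed; a pose out of reach is approached as far as the arm can. OPENING is the opening from 0.0 (shut) to 1.0 (fully open), set as the command begins (- or left out keeps the last). The fingers move at their own pace and stop on an object; FORCE is the grip in N (left out, the last holds). Time passes only in rows, so rows that do not move let the fingers close. It prints the time, the measured TCP pose, the force, the opening and the grip force at its end. Input that does not fit is refused with a message, and nothing moves.
- status.read_state(): the state, without advancing time (a new reading comes with each control period).
- viewer.read_camera(name): name is "scene" or "top"; returns the picture (420x560x3 uint8, red, green, blue); there is no depth.
- viewer.get_calibration(name): a dict with "intrinsics" (3x3 intrinsics, pixels), "distortion" ([k1, k2, p1, p2, k3] as OpenCV has them; the pictures are not rectified), "world_from_camera" (4x4, takes a point from camera to world coordinates). Camera axes: x right, y down, z forward; pixel columns grow to the right and rows downward; lengths in m; the calibration is good to about 2 mm. A picture is of the moment at which its call begins. get_calibration takes no time and is no camera call.
- job.hand_in(): hands the job in; it is judged then, once.
The state is a dict: "clock": time; "joint_positions": joint angles; "joint_vel": joint speeds; "joint_efforts": joint torques, N m; "tool_pos": TCP position; "tcp_rot": TCP orientation; "contact_force": force on the tool from outside, world axes, zero at the start; "torque": the same for the moment, N m; "finger_gap": opening from 0.0 (shut) to 1.0 (fully open); "grasp_force": force on a finger pad.
Only numpy, scipy, OpenCV 4.12 (cv2) and the standard library are available. Lean on these libraries where they do the work, as an engineer would, in place of code of your own. Each camera call takes 0.05 s, during which the arm holds its last target. There are 200 camera calls.

## Task

One of the three sealed grey cases has something loose inside. Pick the cases up one at a time and shake or rock each to and fro lengthwise just above the bench until you know which one rattles; lay a case that does not rattle flat back where it stood. Finish holding the rattling case in the gripper, level and still, some 20 cm above the bench right over the roll of masking tape that lies behind the cases in the middle of the bench, ready to be taped as a reject: do not put it down or let go, and leave the other things on the bench alone.

Things in the scene. Friction and masses are not known exactly. Their poses are not given: they have to be found in the camera images.
- case_a: sealed grey plastic case, one of three alike outside: 50 mm wide (its x), 140 long (its y), 42 high, steel latches on the short ends; 130 to 420 g empty, the weight being no sign of the contents. Origin: centre of the underside, z up. It lies flat, length across the bench within 20 degrees; the three lie left, middle and right in any order. Grasp it across the width
- case_b: sealed grey plastic case, outside just like case_a, same origin and axes. Exactly one of the three cases, a different one each time, hides a loose round part of about 150 g that rolls freely along the length, up to 50 mm either way from the middle; the other two have nothing loose inside and feel dead when shaken or tipped
- case_c: sealed grey plastic case, outside just like case_a, same origin and axes. In the case that rattles the loose part knocks on the end walls, and its weight shifts from end to end, when the lifted case is shaken or tipped lengthwise
- tape: roll of beige masking tape lying flat on the bench behind the cases, about straight ahead of the robot (a like roll far to the right is not meant); ring of 100 mm outside diameter, 19 mm high; fixed. Origin: its centre on the bench
- marker_blue: bystander: white marker with a blue cap, 124 mm long, 13 mm thick, lying loose between two of the cases; its length is its y. Origin: centre of its underside
- forceps_thin: bystander: thin metal forceps, 122 mm long, 10 mm wide, 7 mm high, lying loose between two of the cases; its length is its y. Origin: centre of its underside
- comb: bystander: off-white gel comb, 24x100x12 mm, lying loose farther back. Origin: centre of its underside
- dish: bystander: clear petri dish, 58 mm diameter, 16 mm high, loose, farther back. Origin: centre of its underside

How it is judged:
On the way:
1. the rattling case, held off the bench, is shaken or rocked so that its loose part runs to an end (over 35 mm off the middle) while the case is moving or tipped (((distance between loose_part_center and case_a below 0.08 m and height (world z) of case_a above 0.015 m and contact force between the fingers and case_a above 1 N and (y of loose_part_center in the frame of case_a above 0.035 m or y of loose_part_center in the frame of case_a below -0.035 m) and (angle between case_a's own z axis and vertical above 0.08 rad or linear speed of case_a above 0.1 m/s)) or (distance between loose_part_center and case_b below 0.08 m and height (world z) of case_b above 0.015 m and contact force between the fingers and case_b above 1 N and (y of loose_part_center in the frame of case_b above 0.035 m or y of loose_part_center in the frame of case_b below -0.035 m) and (angle between case_b's own z axis and vertical above 0.08 rad or linear speed of case_b above 0.1 m/s)) or (distance between loose_part_center and case_c below 0.08 m and height (world z) of case_c above 0.015 m and contact force between the fingers and case_c above 1 N and (y of loose_part_center in the frame of case_c above 0.035 m or y of loose_part_center in the frame of case_c below -0.035 m) and (angle between case_c's own z axis and vertical above 0.08 rad or linear speed of case_c above 0.1 m/s)))).
At the end, for the whole second after the job is handed in: The case with the loose part is gripped by the fingers, its underside 140 to 300 mm above the bench, level within 0.2 rad, still, its centre within 45 mm of the tape roll's centre seen from above; the other two cases lie flat on the bench, untouched, within 50 mm of where they stood (((distance between loose_part_center and case_a below 0.08 m and height (world z) of case_a between 0.14 and 0.3 m and angle between case_a's own z axis and vertical below 0.2 rad and horizontal distance between case_a and tape below 0.045 m and contact force between the fingers and case_a above 1 N and linear speed of case_a below 0.03 m/s and height (world z) of each of case_b, case_c below 0.006 m and angle between each of case_b, case_c's own z axis and vertical below 0.08 rad and distance of each of case_b, case_c from where it was at the start of the episode below 0.05 m and linear speed of each of case_b, case_c below 0.02 m/s and contact force between the arm and case_b below 0.1 N and contact force between the arm and case_c below 0.1 N) or (distance between loose_part_center and case_b below 0.08 m and height (world z) of case_b between 0.14 and 0.3 m and angle between case_b's own z axis and vertical below 0.2 rad and horizontal distance between case_b and tape below 0.045 m and contact force between the fingers and case_b above 1 N and linear speed of case_b below 0.03 m/s and height (world z) of each of case_a, case_c below 0.006 m and angle between each of case_a, case_c's own z axis and vertical below 0.08 rad and distance of each of case_a, case_c from where it was at the start of the episode below 0.05 m and linear speed of each of case_a, case_c below 0.02 m/s and contact force between the arm and case_a below 0.1 N and contact force between the arm and case_c below 0.1 N) or (distance between loose_part_center and case_c below 0.08 m and height (world z) of case_c between 0.14 and 0.3 m and angle between case_c's own z axis and vertical below 0.2 rad and horizontal distance between case_c and tape below 0.045 m and contact force between the fingers and case_c above 1 N and linear speed of case_c below 0.03 m/s and height (world z) of each of case_a, case_b below 0.006 m and angle between each of case_a, case_b's own z axis and vertical below 0.08 rad and distance of each of case_a, case_b from where it was at the start of the episode below 0.05 m and linear speed of each of case_a, case_b below 0.02 m/s and contact force between the arm and case_a below 0.1 N and contact force between the arm and case_b below 0.1 N))); the arm keeps its last pose, push and grip.
It fails at once if a bystander is pushed more than 30 mm (distance of any of marker_blue, forceps_thin, comb, dish from where it was at the start of the episode above 0.03 m).
It also fails if it takes over 72 s, if anything falls off the work surface, if the arm or the gripper's body presses on something with over 40 N, if the wrist force passes 120 N, or if a joint passes its speed limit or range.

## Working session

There is one attempt and no reset: what is moved stays moved. The work goes in short steps, Python scripts to look and compute and a shell command to move; the robot and the scene stay as the last step left them, time stands still between calls to the robot, and variables do not carry over. Pictures are saved under pics/ and viewed, at most 10 in all, crops included, and the job is handed in when it is done.

```bash
ls; mkdir -p pics
python3 - <<'E'
from rig import robot, viewer, status, job
import cv2
for n in("scene","top"):
    i=viewer.read_camera(n); cv2.imwrite(f"pics/{n}0.png",i[:,:,::-1]); c=viewer.get_calibration(n); print(n,c["intrinsics"],c["distortion"],c["world_from_camera"])
print(status.read_state())
E
```

```text
pics
rig.py
shift.py
scene [[538.04768357   0.         274.48719555]
 [  0.         538.04768357 201.18750655]
 [  0.           0.           1.        ]] [0.07287696 0.         0.         0.         0.        ] [[-0.88969777 -0.32394602  0.32170927  0.11804927]
 [-0.45649528  0.64211799 -0.61587056  0.75544819]
 [-0.00706649 -0.69479743 -0.71917077  0.93937773]
 [ 0.          0.          0.          1.        ]]
top [[382.51606046   0.         283.32021244]
 [  0.         382.51606046 209.87132288]
 [  0.           0.           1.        ]] [-0.08901434  0.          0.          0.          0.        ] [[-0.01730537 -0.99298192  0.11699333  0.44194026]
 [-0.99981285  0.01617377 -0.01061489 -0.00269389]
 [ 0.00864817 -0.11715513 -0.99307597  0.9848742 ]
 [ 0.          0.          0.          1.        ]]
{'clock': 0.1, 'joint_positions': array([-1.25959680e+00,  4.91461479e-01,  1.55938112e+00, -3.49559225e-05,
        1.09167954e+00, -1.05584978e-01]), 'joint_vel': array([ 0.00050697, -0.00238752, -0.00260393, -0.00092274,  0.00143271,
       -0.00079711]), 'joint_efforts': array([ 2.55830113e-03, -6.13626337e+01, -2.58605146e+01,  6.94085285e-02,
        4.70322242e-02, -3.37046947e-05]), 'tool_pos': array([ 0.25297177, -0.57128925,  0.21414621]), 'tcp_rot': array([-4.60701049e-04,  9.78363028e-01,  2.06895070e-01, -6.31195399e-05]), 'contact_force': array([ 0.92278298, -1.08180899,  0.25029269]), 'torque': array([0.02804801, 0.00472194, 0.02051717]), 'grasp_force': 0.0, 'finger_gap': 1.0008344724117837}
```

View pics/top0.png

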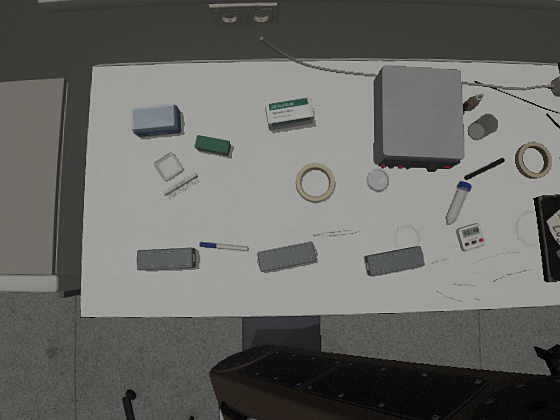

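View pics/scene0.png

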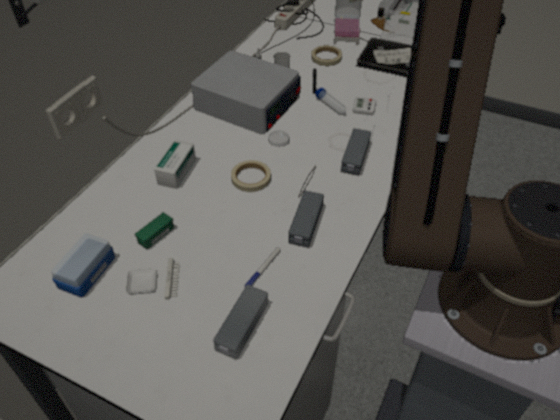

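The top view shows cases near (168,259), (287,257) and (394,261), the tape at (315,182), the marker at (224,246) and the forceps at (335,233). The scene view shows the same cases at (242,320), (306,218) and (356,150), and the tape at (251,175). I'll enlarge crops of both.

Run:
```python
import cv2
a=cv2.imread("pics/top0.png"); b=cv2.imread("pics/scene0.png")
def c(i,x,y,w,h,s): return cv2.resize(i[y:y+h,x:x+w],None,fx=s,fy=s,interpolation=cv2.INTER_CUBIC)
# top: three cases 100x60 at 5x stacked 
import numpy as np
t=np.vstack([np.hstack([c(a,125,225,100,60,4),c(a,245,225,100,60,4)]),np.hstack([c(a,350,225,100,60,4),c(a,275,150,100,60,4)])])
cv2.imwrite("pics/t1.png",t)
s=np.hstack([c(b,205,275,65,90,4),c(b,275,175,65,90,4),c(b,330,115,65,90,4)])
cv2.imwrite("pics/s1.png",s); print(t.shape,s.shape)
```

```text
(480, 800, 3) (360, 780, 3)
```

View pics/t1.png

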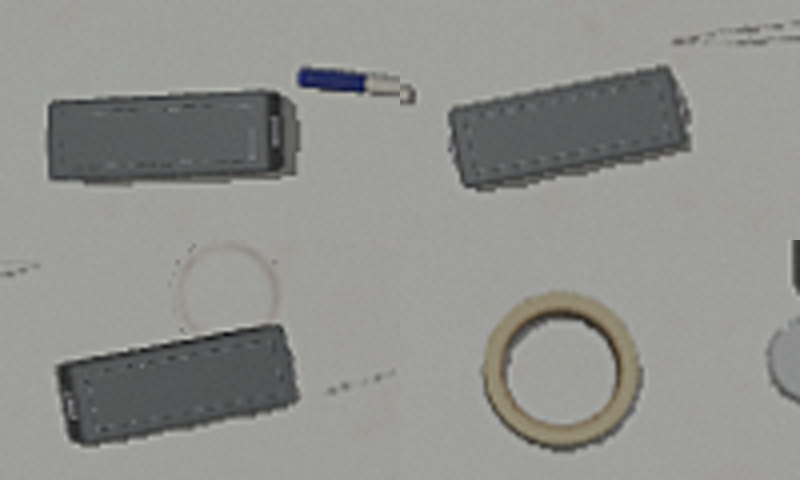

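View pics/s1.png

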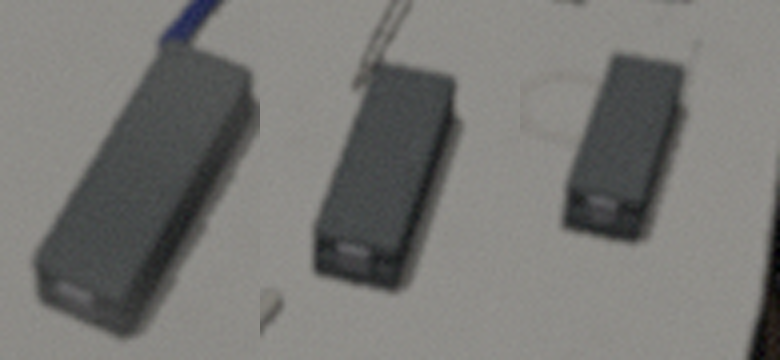

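The crops show the top-face corners clearly in both views: the left case's dark right end wall, the middle case seen almost squarely, and the right case's left end wall. The tape ring centre is at crop (562,370). Next I triangulate from these.

```bash
cat > g.py <<'E'
from rig import robot, viewer, status, job
import cv2, numpy as np
C={n:viewer.get_calibration(n) for n in("scene","top")}
def ray(n,p):
    c=C[n]; u=cv2.undistortPoints(np.array([[p]],float),c["intrinsics"],np.array(c["distortion"]))[0,0]
    T=np.array(c["world_from_camera"]); return T[:3,3],T[:3,:3]@np.array([u[0],u[1],1])
def plane(n,p,z):
    o,d=ray(n,p); return o+d*(z-o[2])/d[2]
def tri(p,q):
    o1,d1=ray("top",p);o2,d2=ray("scene",q)
    s=np.linalg.lstsq(np.c_[d1,-d2],o2-o1,rcond=None)[0]; a=o1+s[0]*d1;b=o2+s[1]*d2
    return (a+b)/2,np.linalg.norm(a-b)
E
python3 - <<'E'
from g import *
np.set_printoptions(precision=4,suppress=True)
# order: far-left(top TL), TR, BR, BL in top view ; same physical in scene
top={'L':([(49,102),(263,92),(268,176),(50,180)],(0,0),(125,225)),
'M':([(450,106),(668,67),(690,150),(468,188)],(400,0),(245,225)),
'R':([(75,362),(283,325),(298,403),(85,443)],(0,240),(350,225))}
sc={'L':([(37,265),(165,45),(250,72),(130,303)],0,(205,275)),
'M':([(317,236),(377,68),(455,78),(402,253)],260,(275,175)),
'R':([(570,187),(615,55),(683,68),(640,208)],520,(330,115))}
for k in 'LMR':
    t,o,f=top[k]; P=[((x-o[0])/4+f[0],(y-o[1])/4+f[1]) for x,y in t]
    s,o,f=sc[k]; Q=[((x-o)/4+f[0],y/4+f[1]) for x,y in s]
    X=np.array([tri(p,q)[0] for p,q in zip(P,Q)]); print(k,'tri\n',X,[round(tri(p,q)[1],4) for p,q in zip(P,Q)])
    for n,pp in(("top",P),("scene",Q)):
        Y=np.array([plane(n,p,.042) for p in pp]); c=Y.mean(0); d=Y[1]+Y[2]-Y[0]-Y[3]; w=Y[0]+Y[1]-Y[2]-Y[3]
        print(n,c,'L',np.linalg.norm(d)/2,'W',np.linalg.norm(w)/2,'yaw from -y',np.arctan2(d[0],-d[1]))
tp=((562-400)/4+275,(370-240)/4+150)
print('tape',plane("top",tp,.019),tri(tp,(251,174.5)))
from rig import robot, viewer, status, job
print([plane("top",p,.006) for p in((200,244),(249,248),(313,235),(359,232))])
E
```

```text
L tri
 [[0.4575 0.3537 0.0346]
 [0.4634 0.2191 0.0345]
 [0.4139 0.2157 0.0387]
 [0.409  0.3516 0.036 ]] [np.float64(0.0003), np.float64(0.0023), np.float64(0.007), np.float64(0.0007)]
top [0.435  0.2827 0.042 ] L 0.1350876377260934 W 0.049740108839582985 yaw from -y 0.02181720234841954
scene [0.4348 0.2885 0.042 ] L 0.13434541031273597 W 0.046899835294390915 yaw from -y 0.060706266205849645
M tri
 [[ 0.4503  0.0526  0.0303]
 [ 0.4742 -0.0826  0.0303]
 [ 0.4254 -0.0934  0.0344]
 [ 0.4013  0.0427  0.0313]] [np.float64(0.0022), np.float64(0.0021), np.float64(0.008), np.float64(0.0013)]
top [ 0.4368 -0.0205  0.042 ] L 0.13689194150059092 W 0.05178492482500253 yaw from -y 0.1548128179121345
scene [ 0.4351 -0.0108  0.042 ] L 0.13682820819472782 W 0.04680556186852654 yaw from -y 0.1962142452178963
R tri
 [[ 0.4357 -0.2248  0.0287]
 [ 0.4567 -0.357   0.0328]
 [ 0.4093 -0.3626  0.0348]
 [ 0.3876 -0.2284  0.0277]] [np.float64(0.001), np.float64(0.001), np.float64(0.0043), np.float64(0.0038)]
top [ 0.4217 -0.2905  0.042 ] L 0.13523698144669077 W 0.049402321070882604 yaw from -y 0.15143249282286633
scene [ 0.4195 -0.2801  0.042 ] L 0.13965078029578662 W 0.04546950476115458 yaw from -y 0.1687835101082333
tape [ 0.6252 -0.0969  0.019 ] (array([ 0.6281, -0.0973,  0.0102]), np.float64(0.0026144532877229345))
[array([0.4728, 0.2015, 0.006 ]), array([0.4608, 0.076 , 0.006 ]), array([ 0.4912, -0.088 ,  0.006 ]), array([ 0.4968, -0.2069,  0.006 ])]
```

The top and scene views agree to within about 1 cm. Triangulated heights come out about 8 mm low for the cases and the tape alike, so it's a calibration offset. Estimates:

| Item | Position (x, y) | Yaw |
|---|---|---|
| L | (0.435, 0.285) | 0.04 |
| M | (0.436, -0.017) | 0.17 |
| R | (0.421, -0.287) | 0.16 |
| Tape | (0.626, -0.097) | n/a |

I'll start with R and turn the tool first.

```bash
cat > go.py <<'E'
import sys,numpy as np
from rig import robot, viewer, status, job
from scipy.spatial.transform import Rotation as R
x,y,z,yaw=map(float,sys.argv[1:5]); s=status.read_state(); q=s["tcp_rot"]; r=R.from_quat([q[1],q[2],q[3],q[0]])
c,n=np.cos(yaw),np.sin(yaw); t=R.from_matrix(np.array([[-n,c,0],[c,n,0],[0,0,-1]]).T.T)  # cols: x=(-n,c),y=(c,n),z=-1
d=np.array([x,y,z])-s["tool_pos"]
np.set_printoptions(precision=4,suppress=True)
print("t",s["clock"],"shift in tool",r.inv().apply(d),"after turn",t.inv().apply(d),"turn",(r.inv()*t).as_rotvec(),"q",s["joint_positions"],"F",s["contact_force"],"T",s["torque"],"gap",s["finger_gap"],"grip",s["grasp_force"])
E
python3 shift.py '[[[0, 0, 0, 0, 0, -0.12], [0, 0, 0, 0, 0, -0.12], [0, 0, 0, 0, 0, -0.12], [0, 0, 0, 0, 0, -0.12], [0, 0, 0, 0, 0, -0.12], [0, 0, 0, 0, 0, -0.12], [0, 0, 0, 0, 0, -0.12], [0, 0, 0, 0, 0, -0.12], [0, 0, 0, 0, 0, -0.12], [0, 0, 0, 0, 0, -0.12], [0, 0, 0, 0, 0, -0.114]]]' 1.0
python3 go.py 0.421 -0.287 0.1 0.16
```

```text
clock: 1.02
tool_pos: [0.253, -0.5713, 0.2143]
tcp_rot: [-0.0, 0.646, 0.763, 0.0]
contact_force: [0.3, -0.9, 1.5]
finger_gap: 0.999
grasp_force: 0.0
t 1.0167 shift in tool [0.2526 0.2127 0.1145] after turn [0.2539 0.2112 0.1143] turn [-0.0001 -0.0006  0.006 ] q [-1.2596  0.4913  1.5592 -0.      1.0917 -1.4256] F [ 0.2687 -0.9143  1.4821] T [-0.0262 -0.0793 -0.0406] gap 0.9987958099456749 grip 0.0
```

```bash
python3 shift.py '[[[0.023, 0.0193, 0.0104, 0, 0, 0], [0.023, 0.0193, 0.0104, 0, 0, 0], [0.023, 0.0193, 0.0104, 0, 0, 0], [0.023, 0.0193, 0.0104, 0, 0, 0], [0.023, 0.0193, 0.0104, 0, 0, 0], [0.023, 0.0193, 0.0104, 0, 0, 0], [0.023, 0.0193, 0.0104, 0, 0, 0], [0.023, 0.0193, 0.0104, 0, 0, 0], [0.023, 0.0193, 0.0104, 0, 0, 0], [0.023, 0.0193, 0.0104, 0, 0, 0], [0.023, 0.0193, 0.0104, 0, 0, 0], [0, 0, 0, 0, 0, 0]]]'
python3 go.py 0.421 -0.287 0.006 0.16
python3 - <<'E'
from rig import robot, viewer, status, job
import cv2
a=viewer.read_camera("scene")[:,:,::-1][80:230,230:430];b=viewer.read_camera("top")[:,:,::-1][180:330,300:500]
cv2.imwrite("pics/r1.png",cv2.resize(cv2.hconcat([a,b]),None,fx=2,fy=2))
E
```

```text
clock: 2.02
tool_pos: [0.4232, -0.2838, 0.0985]
tcp_rot: [-0.002, 0.647, 0.762, 0.0]
contact_force: [-0.7, 0.3, -0.8]
finger_gap: 1.002
grasp_force: 0.0
t 2.0167 shift in tool [-0.0031 -0.0025  0.0925] after turn [-0.0028 -0.0026  0.0925] turn [-0.0019 -0.0029  0.0029] q [-0.7207  0.4912  1.9575  0.0006  0.6964 -0.8841] F [-0.6655  0.3326 -0.8127] T [-0.026  -0.1061  0.0424] gap 1.0019237947724353 grip 0.0
```

View pics/r1.png

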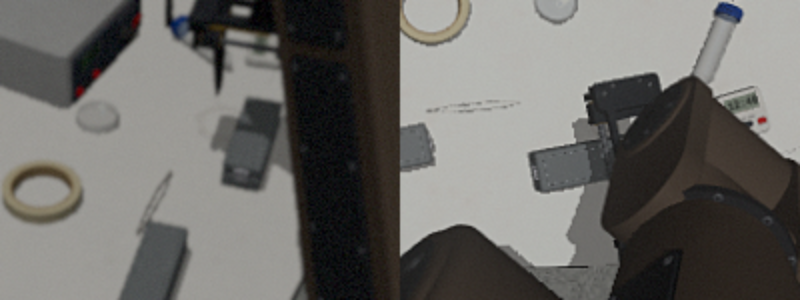

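The gripper stands over the right case, jaws across its width (case at about (250,145) left panel, (565,165) right panel). Clear to go down and grip.

```bash
python3 shift.py '[[[-0.0028, -0.0026, 0.0155, 0, 0, 0], [0, 0, 0.0155, 0, 0, 0], [0, 0, 0.0155, 0, 0, 0], [0, 0, 0.0155, 0, 0, 0], [0, 0, 0.0155, 0, 0, 0], [0, 0, 0.014, 0, 0, 0], [0, 0, 0, 0, 0, 0]]]'
python3 shift.py '[[[0, 0, 0, 0, 0, 0], [0, 0, 0, 0, 0, 0], [0, 0, 0, 0, 0, 0], [0, 0, 0, 0, 0, 0], [0, 0, 0, 0, 0, 0], [0, 0, 0, 0, 0, 0], [0, 0, 0, 0, 0, 0], [0, 0, 0, 0, 0, 0]]]' 0.4 50
python3 go.py 0.421 -0.287 0.006 0.16
```

```text
clock: 2.7
tool_pos: [0.4191, -0.2917, 0.007]
tcp_rot: [-0.001, 0.649, 0.761, -0.0]
contact_force: [-0.3, -0.3, 0.8]
finger_gap: 1.002
grasp_force: 0.0
clock: 3.37
tool_pos: [0.4206, -0.2913, 0.0091]
tcp_rot: [0.001, 0.648, 0.761, 0.0]
contact_force: [2.7, -0.0, 3.6]
finger_gap: 0.525
grasp_force: 50.0
t 3.3667 shift in tool [0.0042 0.0011 0.0031] after turn [0.0042 0.0011 0.0031] turn [0.0008 0.0009 0.    ] q [-0.7349  0.6474  2.0101  0.0001  0.4829 -0.895 ] F [ 2.7032 -0.0255  3.592 ] T [ 0.0634 -0.4376 -0.0108] gap 0.5247512844984024 grip 49.99855913221836
```

Gripped: a gap of 0.525 is 50 mm. Now lift 8 cm, then tip one way and the other.

```bash
python3 shift.py '[[[0, 0, -0.02, 0, 0, 0], [0, 0, -0.02, 0, 0, 0], [0, 0, -0.02, 0, 0, 0], [0, 0, -0.02, 0, 0, 0], [0, 0, 0, 0, 0, 0], [0, 0, 0, 0, 0, 0]]]'
python3 go.py 0.421 -0.287 0.086 0.16
python3 shift.py '[[[0, 0, 0, 0, 0.1, 0], [0, 0, 0, 0, 0.1, 0], [0, 0, 0, 0, 0.1, 0], [0, 0, 0, 0, 0, 0], [0, 0, 0, 0, 0, 0], [0, 0, 0, 0, 0, 0], [0, 0, 0, 0, 0, 0], [0, 0, 0, 0, 0, 0], [0, 0, 0, 0, 0, 0]]]'
python3 go.py 0.421 -0.287 0.086 0.16
python3 shift.py '[[[0, 0, 0, 0, -0.1, 0], [0, 0, 0, 0, -0.1, 0], [0, 0, 0, 0, -0.1, 0], [0, 0, 0, 0, -0.1, 0], [0, 0, 0, 0, -0.1, 0], [0, 0, 0, 0, -0.1, 0], [0, 0, 0, 0, 0, 0], [0, 0, 0, 0, 0, 0], [0, 0, 0, 0, 0, 0], [0, 0, 0, 0, 0, 0], [0, 0, 0, 0, 0, 0], [0, 0, 0, 0, 0, 0]]]'
python3 go.py 0.421 -0.287 0.086 0.16
```

```text
clock: 3.87
tool_pos: [0.4203, -0.2912, 0.0891]
tcp_rot: [0.001, 0.648, 0.761, -0.0]
contact_force: [-0.3, 0.8, -2.4]
finger_gap: 0.522
grasp_force: 50.0
t 3.8667 shift in tool [0.004  0.0014 0.0031] after turn [0.004  0.0014 0.0031] turn [0.0008 0.0011 0.0001] q [-0.735   0.507   1.9638 -0.0002  0.6694 -0.895 ] F [-0.2518  0.7807 -2.4083] T [-0.0264 -0.0808  0.0006] gap 0.5223100696819085 grip 49.99809890985489
clock: 4.62
tool_pos: [0.4203, -0.2906, 0.0889]
tcp_rot: [-0.113, 0.641, 0.753, 0.097]
contact_force: [-0.1, -0.7, -2.3]
finger_gap: 0.523
grasp_force: 50.0
t 4.6167 shift in tool [0.0024 0.0013 0.0038] after turn [0.0034 0.0013 0.0029] turn [-0.0001 -0.2989  0.0007] q [-0.8225  0.5877  1.8292  0.1972  0.9848 -1.1141] F [-0.1091 -0.6693 -2.3453] T [-0.3199 -0.0981 -0.0372] gap 0.5228472509340102 grip 49.99817579984665
clock: 5.62
tool_pos: [0.419, -0.2925, 0.0885]
tcp_rot: [0.098, 0.644, 0.754, -0.087]
contact_force: [-0.5, 0.1, -2.3]
finger_gap: 0.521
grasp_force: 50.0
t 5.6167 shift in tool [0.0056 0.0029 0.001 ] after turn [0.0051 0.0029 0.0025] turn [-0.0056  0.264  -0.0027] q [-0.6394  0.4787  2.0788 -0.4559  0.4366 -0.3962] F [-0.467  0.119 -2.266] T [ 0.2036 -0.0518  0.0038] gap 0.521435838624967 grip 49.99815635383129
```

The case weighs about 240 g. The moment changed with tilt, but the gripper's own weight may be in that reading. For a cleaner test I'll come back almost level from each side and compare.

```bash
cat > tq.py <<'E'
from rig import robot, viewer, status, job
import numpy as np
from scipy.spatial.transform import Rotation as R
s=status.read_state(); q=s["tcp_rot"]; r=R.from_quat([q[1],q[2],q[3],q[0]])
print("tilt(x up)",round(float(r.as_matrix()[2,0]),4),"T tool",np.round(r.inv().apply(s["torque"]),3),"F",np.round(s["contact_force"],2))
E
python3 shift.py '[[[0, 0, 0, 0, 0.08, 0], [0, 0, 0, 0, 0.08, 0], [0, 0, 0, 0, 0.06, 0], [0, 0, 0, 0, 0, 0], [0, 0, 0, 0, 0, 0], [0, 0, 0, 0, 0, 0]]]' >/dev/null; python3 tq.py
python3 shift.py '[[[0, 0, 0, 0, 0, 0]]]'>/dev/null; python3 tq.py
python3 shift.py '[[[0, 0, 0, 0, 0, 0]]]'>/dev/null; python3 tq.py
python3 shift.py '[[[0, 0, 0, 0, 0.1, 0], [0, 0, 0, 0, 0.1, 0], [0, 0, 0, 0, 0.1, 0], [0, 0, 0, 0, 0, 0], [0, 0, 0, 0, 0, 0], [0, 0, 0, 0, 0, 0], [0, 0, 0, 0, 0, 0], [0, 0, 0, 0, -0.08, 0], [0, 0, 0, 0, -0.08, 0], [0, 0, 0, 0, -0.06, 0], [0, 0, 0, 0, 0, 0], [0, 0, 0, 0, 0, 0]]]'>/dev/null
python3 shift.py '[[[0, 0, 0, 0, 0, 0]]]'>/dev/null; python3 tq.py
python3 shift.py '[[[0, 0, 0, 0, 0, 0]]]'>/dev/null; python3 tq.py
python3 shift.py '[[[0, 0, 0, 0, 0, 0]]]'>/dev/null; python3 tq.py; python3 go.py 0.421 -0.287 0.086 0.16
```

```text
tilt(x up) -0.0533 T tool [-0.077 -0.002  0.008] F [-0.23 -0.07 -2.33]
tilt(x up) -0.0529 T tool [-0.11  -0.012 -0.018] F [ 0.09 -0.03 -1.9 ]
tilt(x up) -0.0527 T tool [-0.113  0.048  0.071] F [-0.63  0.55 -2.94]
tilt(x up) 0.0287 T tool [-0.117 -0.064  0.061] F [ 0.49  0.32 -1.52]
tilt(x up) 0.0286 T tool [-0.109 -0.087 -0.014] F [ 0.06  0.18 -2.2 ]
tilt(x up) 0.0285 T tool [-0.053 -0.064 -0.036] F [-0.76  0.87 -1.81]
t 7.5333 shift in tool [0.0051 0.0031 0.0024] after turn [0.0051 0.0031 0.0023] turn [-0.0063 -0.0286 -0.0038] q [-0.7459  0.5154  1.9487  0.0196  0.704  -0.9173] F [-0.7604  0.8716 -1.8116] T [-0.0544 -0.0636  0.0348] gap 0.5205696886202488 grip 49.99831572175026
```

R: the near-level moment differs by 0.083 Nm over 0.082 rad. That fits the plain tilt slope, and a loose part would add about 0.15, so R looks dead. I'll put it back.

```bash
python3 shift.py '[[[0, 0, 0, 0, -0.0286, 0], [0, 0, 0.016, 0, 0, 0], [0, 0, 0.016, 0, 0, 0], [0, 0, 0.016, 0, 0, 0], [0, 0, 0.016, 0, 0, 0], [0, 0, 0.009, 0, 0, 0], [0, 0, 0.004, 0, 0, 0], [0, 0, 0.002, 0, 0, 0], [0, 0, 0, 0, 0, 0], [0, 0, 0, 0, 0, 0]]]'
python3 tq.py; python3 go.py 0.4206 -0.2913 0.0091 0.16
```

```text
clock: 8.37
tool_pos: [0.4185, -0.2926, 0.01]
tcp_rot: [-0.001, 0.65, 0.76, -0.003]
contact_force: [0.1, -0.3, -1.8]
finger_gap: 0.525
grasp_force: 50.0
tilt(x up) -0.0014 T tool [-0.116 -0.071  0.049] F [ 0.07 -0.34 -1.79]
t 8.3667 shift in tool [0.001  0.0023 0.0008] after turn [0.001  0.0023 0.0009] turn [-0.0058  0.0014 -0.0033] q [-0.7367  0.6459  2.0092 -0.0114  0.4891 -0.8833] F [ 0.0717 -0.3441 -1.7897] T [-0.0519 -0.1254 -0.048 ] gap 0.5253593623456816 grip 49.998364225029945
```

```bash
python3 shift.py '[[[0, 0, 0.001, -0.0058, 0, 0], [0, 0, 0, 0, 0, 0], [0, 0, 0, 0, 0, 0]]]'
python3 shift.py '[[[0, 0, 0, 0, 0, 0], [0, 0, 0, 0, 0, 0], [0, 0, 0, 0, 0, 0], [0, 0, 0, 0, 0, 0], [0, 0, 0, 0, 0, 0], [0, 0, 0, 0, 0, 0], [0, 0, 0, 0, 0, 0], [0, 0, -0.03, 0, 0, 0], [0, 0, -0.03, 0, 0, 0], [0, 0, -0.03, 0, 0, 0], [0, 0, 0, 0, 0, 0]]]' 1.0
python3 go.py 0.436 -0.017 0.1 0.17
```

```text
clock: 8.62
tool_pos: [0.4186, -0.2926, 0.009]
tcp_rot: [0.001, 0.65, 0.76, -0.0]
contact_force: [1.2, 0.1, 5.1]
finger_gap: 0.527
grasp_force: 50.0
clock: 9.53
tool_pos: [0.4198, -0.2934, 0.1029]
tcp_rot: [0.003, 0.649, 0.76, -0.001]
contact_force: [-0.2, 0.0, 0.9]
finger_gap: 1.0
grasp_force: 0.0
t 9.5333 shift in tool [0.2705 0.0593 0.0015] after turn [0.2697 0.0628 0.0029] turn [ 0.0036  0.006  -0.013 ] q [-0.7386  0.484   1.9542 -0.0014  0.6964 -0.8946] F [-0.1831  0.0204  0.867 ] T [-0.0097 -0.0972  0.0223] gap 0.9996775676761166 grip 0.0
```

```bash
python3 shift.py '[[[0, 0, 0, 0.0036, 0.006, -0.013], [0.03, 0.007, 0.0003, 0, 0, 0], [0.03, 0.007, 0.0003, 0, 0, 0], [0.03, 0.007, 0.0003, 0, 0, 0], [0.03, 0.007, 0.0003, 0, 0, 0], [0.03, 0.007, 0.0003, 0, 0, 0], [0.03, 0.007, 0.0003, 0, 0, 0], [0.03, 0.007, 0.0003, 0, 0, 0], [0.03, 0.007, 0.0003, 0, 0, 0], [0.03, 0.007, 0.0003, 0, 0, 0], [0, 0, 0, 0, 0, 0], [0, 0, 0, 0, 0, 0]]]'
python3 go.py 0.436 -0.017 0.008 0.17
```

```text
clock: 10.53
tool_pos: [0.4343, -0.0143, 0.0959]
tcp_rot: [-0.004, 0.643, 0.766, -0.0]
contact_force: [0.0, -0.8, 0.7]
finger_gap: 1.0
grasp_force: 0.0
t 10.5333 shift in tool [-0.0035  0.0018  0.0879] after turn [-0.003   0.0012  0.0879] turn [-0.0061 -0.006   0.0035] q [-0.1873  0.4178  2.1324  0.0062  0.5991 -0.3659] F [ 0.0412 -0.8467  0.7439] T [-0.0052 -0.119   0.0104] gap 0.9997977224162305 grip 0.0
```

```bash
python3 shift.py '[[[-0.003, 0.001, 0.0147, -0.006, -0.006, 0.0035], [0, 0, 0.0147, 0, 0, 0], [0, 0, 0.0147, 0, 0, 0], [0, 0, 0.0147, 0, 0, 0], [0, 0, 0.0147, 0, 0, 0], [0, 0, 0.0137, 0, 0, 0], [0, 0, 0, 0, 0, 0]]]'
python3 shift.py '[[[0, 0, 0, 0, 0, 0], [0, 0, 0, 0, 0, 0], [0, 0, 0, 0, 0, 0], [0, 0, 0, 0, 0, 0], [0, 0, 0, 0, 0, 0], [0, 0, 0, 0, 0, 0], [0, 0, 0, 0, 0, 0], [0, 0, 0, 0, 0, 0]]]' 0.4 50
python3 shift.py '[[[0, 0, -0.02, 0, 0, 0], [0, 0, -0.02, 0, 0, 0], [0, 0, -0.02, 0, 0, 0], [0, 0, -0.02, 0, 0, 0], [0, 0, 0, 0, 0, 0], [0, 0, 0, 0, 0, 0]]]'; python3 tq.py
python3 shift.py '[[[0, 0, 0, 0, 0.1, 0], [0, 0, 0, 0, 0.1, 0], [0, 0, 0, 0, 0.1, 0], [0, 0, 0, 0, 0, 0], [0, 0, 0, 0, 0, 0], [0, 0, 0, 0, 0, 0], [0, 0, 0, 0, 0, 0], [0, 0, 0, 0, 0, 0]]]'>/dev/null; python3 tq.py
python3 shift.py '[[[0, 0, 0, 0, -0.09, 0], [0, 0, 0, 0, -0.09, 0], [0, 0, 0, 0, -0.08, 0], [0, 0, 0, 0, 0, 0], [0, 0, 0, 0, 0, 0], [0, 0, 0, 0, 0, 0]]]'>/dev/null; python3 tq.py
python3 shift.py '[[[0, 0, 0, 0, 0, 0]]]'>/dev/null; python3 tq.py
python3 shift.py '[[[0, 0, 0, 0, -0.1, 0], [0, 0, 0, 0, -0.1, 0], [0, 0, 0, 0, -0.14, 0], [0, 0, 0, 0, 0, 0], [0, 0, 0, 0, 0, 0], [0, 0, 0, 0, 0, 0], [0, 0, 0, 0, 0, 0], [0, 0, 0, 0, 0, 0]]]'>/dev/null; python3 tq.py
python3 shift.py '[[[0, 0, 0, 0, 0.09, 0], [0, 0, 0, 0, 0.09, 0], [0, 0, 0, 0, 0.08, 0], [0, 0, 0, 0, 0, 0], [0, 0, 0, 0, 0, 0], [0, 0, 0, 0, 0, 0]]]'>/dev/null; python3 tq.py
python3 shift.py '[[[0, 0, 0, 0, 0, 0]]]'>/dev/null; python3 tq.py;python3 go.py 0.436 -0.017 0.008 0.17
```

```text
clock: 11.12
tool_pos: [0.4352, -0.0192, 0.0073]
tcp_rot: [-0.001, 0.646, 0.763, -0.001]
contact_force: [-0.4, -0.2, 0.8]
finger_gap: 1.001
grasp_force: 0.0
clock: 11.78
tool_pos: [0.4371, -0.0183, 0.01]
tcp_rot: [0.002, 0.646, 0.763, 0.001]
contact_force: [3.2, 0.0, 2.9]
finger_gap: 0.524
grasp_force: 50.0
clock: 12.28
tool_pos: [0.4361, -0.0181, 0.0897]
tcp_rot: [0.001, 0.646, 0.763, 0.001]
contact_force: [-0.1, -0.3, -4.5]
finger_gap: 0.525
grasp_force: 50.0
tilt(x up) -0.0012 T tool [-0.094  0.053  0.006] F [-0.14 -0.35 -4.49]
tilt(x up) 0.2913 T tool [-0.087 -0.325  0.012] F [-0.11  0.14 -4.64]
tilt(x up) 0.0386 T tool [-0.101 -0.026  0.021] F [ 0.02 -0.55 -4.  ]
tilt(x up) 0.0381 T tool [-0.125 -0.029  0.041] F [ 0.37 -0.78 -4.93]
tilt(x up) -0.2055 T tool [-0.08   0.199  0.084] F [-0.86  0.1  -4.68]
tilt(x up) 0.0291 T tool [-0.147 -0.082  0.009] F [-0.87 -0.55 -4.14]
tilt(x up) 0.0297 T tool [-0.084 -0.122  0.007] F [ 0.9   0.21 -3.8 ]
t 14.7833 shift in tool [-0.0011  0.0039  0.0805] after turn [0.0013 0.003  0.0805] turn [-0.0109 -0.0297 -0.0061] q [-0.2108  0.4342  2.1348  0.0421  0.5941 -0.4099] F [ 0.9014  0.2131 -3.8023] T [-0.1065 -0.1028 -0.0083] gap 0.5208773777630116 grip 49.9829363822937
```

M weighs about 450 g, more than an empty case can, and the moment is offset depending on which side it came from. My tip to the minus side was cut short by the row limit, so I'll repeat that test properly: settle at +0.04, then at -0.04 coming from the minus side.

```bash
python3 shift.py '[[[0, 0, 0, 0, -0.1, 0], [0, 0, 0, 0, -0.1, 0], [0, 0, 0, 0, -0.1, 0], [0, 0, 0, 0, 0, 0], [0, 0, 0, 0, 0, 0], [0, 0, 0, 0, 0, 0], [0, 0, 0, 0, 0, 0], [0, 0, 0, 0, 0, 0], [0, 0, 0, 0, 0, 0]]]'>/dev/null; python3 tq.py
python3 shift.py '[[[0, 0, 0, 0, 0.08, 0], [0, 0, 0, 0, 0.08, 0], [0, 0, 0, 0, 0.07, 0], [0, 0, 0, 0, 0, 0], [0, 0, 0, 0, 0, 0], [0, 0, 0, 0, 0, 0]]]'>/dev/null; python3 tq.py
for i in 1 2 3 4; do python3 shift.py '[[[0, 0, 0, 0, 0, 0]]]'>/dev/null; python3 tq.py; done
echo; python3 shift.py '[[[0, 0, 0, 0, 0.1, 0], [0, 0, 0, 0, 0.1, 0], [0, 0, 0, 0, 0.1, 0], [0, 0, 0, 0, 0, 0], [0, 0, 0, 0, 0, 0], [0, 0, 0, 0, 0, 0], [0, 0, 0, 0, 0, 0], [0, 0, 0, 0, 0, 0], [0, 0, 0, 0, 0, 0]]]'>/dev/null; python3 tq.py
python3 shift.py '[[[0, 0, 0, 0, -0.08, 0], [0, 0, 0, 0, -0.08, 0], [0, 0, 0, 0, -0.07, 0], [0, 0, 0, 0, 0, 0], [0, 0, 0, 0, 0, 0], [0, 0, 0, 0, 0, 0]]]'>/dev/null; python3 tq.py
for i in 1 2 3 4; do python3 shift.py '[[[0, 0, 0, 0, 0, 0]]]'>/dev/null; python3 tq.py; done
python3 go.py 0.436 -0.017 0.088 0.17
```

```text
tilt(x up) -0.2151 T tool [-0.105  0.168 -0.007] F [-0.39 -0.09 -4.11]
tilt(x up) 0.0094 T tool [-0.186 -0.111  0.031] F [-0.45  0.02 -4.36]
tilt(x up) 0.0099 T tool [-0.072 -0.107  0.007] F [ 0.36 -0.13 -3.86]
tilt(x up) 0.0104 T tool [-0.144 -0.125  0.006] F [ 0.48  0.54 -4.64]
tilt(x up) 0.0107 T tool [-0.132 -0.164  0.024] F [ 0.54 -0.37 -4.5 ]
tilt(x up) 0.0109 T tool [-0.136 -0.16  -0.027] F [-0.84  0.37 -4.06]

tilt(x up) 0.3054 T tool [-0.114 -0.371 -0.035] F [ 0.39  0.24 -4.18]
tilt(x up) 0.0829 T tool [-0.112 -0.056 -0.023] F [ 0.27  0.37 -4.78]
tilt(x up) 0.0825 T tool [-0.073 -0.026  0.017] F [ 0.49 -0.12 -4.28]
tilt(x up) 0.0821 T tool [-0.079 -0.058  0.014] F [-0.03 -0.29 -4.93]
tilt(x up) 0.0819 T tool [-0.106 -0.073  0.005] F [ 1.07  0.32 -4.01]
tilt(x up) 0.0816 T tool [-0.095 -0.086 -0.032] F [-0.62 -0.21 -4.65]
t 17.95 shift in tool [0.0021 0.0042 0.    ] after turn [ 0.002   0.0042 -0.0001] turn [-0.0166 -0.0818 -0.0088] q [-0.2421  0.4408  2.127   0.1173  0.6248 -0.5002] F [-0.6158 -0.2075 -4.6498] T [-0.0687 -0.1094  0.0256] gap 0.5193778385899935 grip 49.99250739812851
```

M is the rattler. After tipping to the minus side the moment at +0.01 rad was -0.13, and after the plus side at +0.08 rad it was -0.06. That hysteresis is about 0.15 Nm, which is what 150 g shifting 100 mm gives, and R showed none. Now level it, raise it and carry it over the tape.

```bash
python3 shift.py '[[[0, 0, 0, -0.0166, -0.0818, -0.0088], [0, 0, -0.02, 0, 0, 0], [0, 0, -0.025, 0, 0, 0], [0, 0, -0.025, 0, 0, 0], [0, 0, -0.025, 0, 0, 0], [0, 0, -0.02, 0, 0, 0], [0, 0, -0.01, 0, 0, 0], [0, 0, 0, 0, 0, 0], [0, 0, 0, 0, 0, 0]]]'
python3 go.py 0.626 -0.097 0.21 0.17
```

```text
clock: 18.7
tool_pos: [0.432, -0.0194, 0.2129]
tcp_rot: [0.0, 0.644, 0.765, 0.0]
contact_force: [-0.2, 0.6, -4.3]
finger_gap: 0.522
grasp_force: 50.0
t 18.7 shift in tool [-0.1094  0.178   0.0031] after turn [-0.1093  0.178   0.0029] turn [0.0007 0.0004 0.0005] q [-0.1978  0.2193  2.007  -0.0002  0.9146 -0.3682] F [-0.1514  0.6439 -4.2876] T [ 0.0791 -0.1103 -0.0272] gap 0.5217233828229931 grip 49.99236926436424
```

```bash
python3 shift.py '[[[-0.006, 0.01, 0, 0, 0, 0], [-0.012, 0.02, 0, 0, 0, 0], [-0.013, 0.022, 0, 0, 0, 0], [-0.013, 0.022, 0, 0, 0, 0], [-0.013, 0.022, 0, 0, 0, 0], [-0.013, 0.022, 0, 0, 0, 0], [-0.013, 0.022, 0, 0, 0, 0], [-0.013, 0.02, 0, 0, 0, 0], [-0.009, 0.012, 0, 0, 0, 0], [-0.0043, 0.006, 0, 0, 0, 0], [0, 0, 0, 0, 0, 0], [0, 0, 0, 0, 0, 0]]]'
python3 go.py 0.626 -0.097 0.21 0.17
python3 - <<'E'
from rig import robot, viewer, status, job
import cv2
a=viewer.read_camera("scene")[:,:,::-1];b=viewer.read_camera("top")[:,:,::-1]
cv2.imwrite("pics/f1.png",cv2.resize(cv2.hconcat([a[80:380,100:400],b[80:380,120:460]]),None,fx=1.25,fy=1.25))
E
```

```text
clock: 19.7
tool_pos: [0.6256, -0.0967, 0.2118]
tcp_rot: [-0.001, 0.644, 0.765, -0.001]
contact_force: [0.2, -0.1, -4.0]
finger_gap: 0.525
grasp_force: 50.0
t 19.7 shift in tool [-0.0003  0.0003  0.0018] after turn [-0.0003  0.0003  0.0018] turn [-0.0019 -0.0006  0.0005] q [-0.2576  0.506   1.5399 -0.0003  1.0977 -0.428 ] F [ 0.1927 -0.0617 -3.9616] T [ 0.0811 -0.0443  0.0198] gap 0.5252997874937525 grip 49.99242223799229
```

View pics/f1.png

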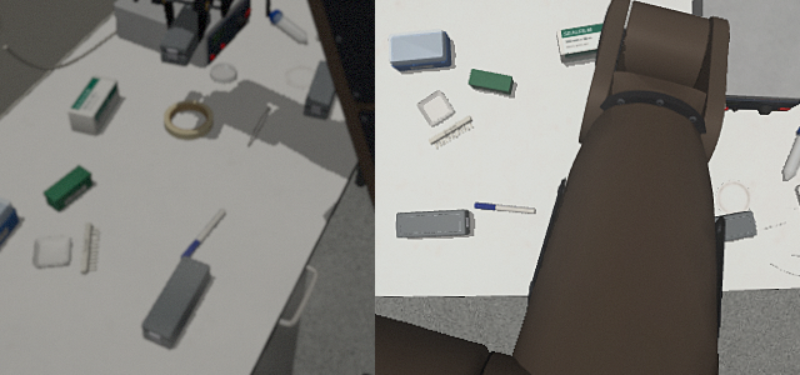

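The case hangs level in the gripper (left panel, (180,35)). The other two cases, the marker, the forceps and the comb are in place, and the tape at (188,120) is undisturbed. I'll let it settle, check the case position and hand in.

```bash
python3 shift.py '[[[0, 0, 0, 0, 0, 0], [0, 0, 0, 0, 0, 0], [0, 0, 0, 0, 0, 0], [0, 0, 0, 0, 0, 0], [0, 0, 0, 0, 0, 0], [0, 0, 0, 0, 0, 0], [0, 0, 0, 0, 0, 0], [0, 0, 0, 0, 0, 0]]]'
python3 - <<'E'
from g import *
print(plane("scene",(100+181/1.25,80+33/1.25),.235))
print(job.hand_in())
E
```

```text
clock: 20.47
tool_pos: [0.6262, -0.0968, 0.2132]
tcp_rot: [0.0, 0.644, 0.765, -0.0]
contact_force: [-0.1, 1.1, -3.5]
finger_gap: 0.521
grasp_force: 50.0
[ 0.62283544 -0.07513145  0.235     ]
the job is handed in; nothing more can be done
None
```

I judged the middle case to be the rattler and handed the job in at 20.5 s, holding it level and still about 20 cm above the tape; the right case went back in place after testing dead, and I never picked up the left one because the middle one's moment readings already showed a weight shifting end to end.

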